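# Switch on the bench's red push-and-turn isolator

### The job

Switch on the isolator with the red knob on the yellow plate: push its spring knob well in first, then keep it in while you turn it clockwise (seen from above) a full quarter turn past its safety stop to the green mark, without forcing it, then let go so that it springs fully back out and stays on. Leave the isolator with the black knob alone.

Things in the scene. Friction and masses are not known exactly. Their poses are not given: they have to be found in the camera images.
- red_grip (a point): Mid grip height of the red knob, on its vertical axis: 107 mm above the bench when out. Knob: disc 60 mm across (79 to 85 mm up) with an upright bar 56 long, 16 thick, top 125 mm up. x along the bar, y across it (grip here), z up; moves and turns with the knob. It sits centred on a fixed grey box 130 x 110 x 60 mm with yellow plate (top 63 mm up). Nothing as tall within 120 mm.
- red_turn (a joint): Turn of the red knob, rad, growing clockwise from above: 0 off (white line on the bar's top at the plate's white dot), 1.571 on, its end stop (line at the green dot). Starts at 0 to 0.3. With the knob out, a safety stop blocks it between about 0.52 and 1.04, both ways. Friction 0.05 N m; stays where left.
- red_press (a joint): How far the red knob is pushed straight down, m: 0 out, 0.012 bottom. From 0.0065 on it passes under the safety stop. Spring: 3 N to start, 8.4 N at 0.009, 10 N at the bottom. Released beyond the stop it springs out to 0; released under the stop it stays caught half in.
- black_grip (a point): The same point on the black knob (same sizes, white plate) of a second, like isolator that must be left alone; the two knobs stand at least 200 mm apart.

How it is judged:
By the outcome, as a careful person would: the job done as asked, in the order asked, and still so for the second after the job is handed in, with the robot touching nothing.
It also fails if it takes over 32 s, if anything falls off the work surface, if the arm or the gripper's body presses on something with over 40 N, if the wrist force passes 120 N, or if a joint passes its speed limit or range.

### The arm

A 6-joint arm with a two-finger parallel gripper is mounted at the origin on the work surface. World frame = base frame: x ahead of the robot, y to its left, z up, the work surface at z = 0. Lengths are in m, angles in rad, forces in N, time in s.
With the tool pointing down it reaches from about 0.35 to 0.775 m from the base axis. Payload 5.5 kg.
Tool frame: the origin (TCP) lies between the finger pads; the fingertips stand 19 mm ahead of it and the grasp point (between the pads) is the TCP; z points along the fingers, x is the direction in which the jaws open and shut, and the axes are right-handed (so a half turn about z gives the same grasp; the last joint's range is limited). The gripper opens to 85 mm and grips with 20 to 120 N. Pads are 22 mm wide; open, the fingers measure 114 mm over their backs; the gripper's body (76 mm by 85 mm) begins 54 mm behind the grasp point. The pads swing forward as they close: fully open they stand 13 mm farther back than shut.
Start: joints at [1.147, 0.313, 0.046, 1.304, 0, 1.431], TCP at [0.161, 0.552, 0.25] pointing down, gripper open.
Joint ranges: [-2.76, 2.76], [-0.86, 1.69], [-1.03, 1.26], [-2.2, 2.34], [-1.47, 1.5], [-3.14, 3.14]. Speed limits (rad/s): [2.57, 2.57, 3.14, 3.14, 3.14, 3.14].

### API

Orientations are given as a unit quaternion [w, x, y, z].
In Python, from workcell import env gives the robot as it stands. The module is installed in compiled form; this text tells all that it offers.
- The arm moves only by the tool carry_out, never from a script. Its argument "steps" is a list of rows, each a list of 7 numbers: the gripper command: -1 is shut, 1 is fully open, values between are in proportion, then the shift along the tool's x, y, z in m, then the turn, a rotation vector about the tool's x, y, z in rad. A call has 1 to 20 rows; each row shifts and turns the commanded pose from where the row before left it, along the tool's axes as they then stand; what a row does not reach is not made up. A row lasts 1/8 s, in which the tool goes at most 62.5 mm and 10.7 degrees, less where a joint would pass 70% of its speed; a pose out of reach is approached as far as the arm can. A call with a gripper value outside its range is refused whole. The fingers move at their own pace and stop on an object; "grip_force" is the grip in N (left out, the last holds). Time passes only in rows, so rows that do not move let the fingers close. It gives the time, the measured TCP pose, the force and the opening at its end, in the units of the state.
- env.get_state(): the state, without advancing time (a new reading comes with each control period).
- env.read_camera(name): name is "side" or "top"; returns a dict with "color" (384x512x3 uint8, red, green, blue), "K" (3x3 intrinsics, pixels), "dist" ([k1, k2, p1, p2, k3] as OpenCV has them; the pictures are not rectified), "R" (3x3) and "t" (3): a world point X has camera coordinates R X + t. Camera axes: x right, y down, z forward; pixel columns grow to the right and rows downward; lengths in m; the calibration is good to about 2 mm. A picture is of the moment at which its call begins. There is no depth.
- env.hand_in(): hands the job in, once; it reports no verdict.
The state is a dict: "clock": time; "joint_pos": joint angles; "qvel": joint speeds; "tau": joint torques, N m; "tcp_pos": TCP position; "orientation": TCP orientation; "wrist_force": force on the tool from outside, world axes, zero at the start; "ft_torque": the same for the moment, N m; "finger_gap": finger opening in m.
Only numpy, scipy, OpenCV 4.12 (cv2) and the standard library are available. Lean on these libraries where they do the work, as an engineer would, in place of code of your own. Each camera call takes 0.05 s, during which the arm holds its last target. There are 200 camera calls.

## Working session

There is one attempt and no reset: what is moved stays moved. The work goes in short steps, Python scripts to look and compute and a tool call to move; the robot and the scene stay as the last step left them, time stands still between calls to the robot, and variables do not carry over. Pictures are saved under pics/ and viewed, about 8 in all and at most 12, crops included, and the job is handed in when it is done.

Besides the shell and the picture viewer there is one more tool, called by a JSON object that holds its "api" and its "payload", one argument or row to a line. carry_out: Moves the arm, as the interface text tells. Its arguments: {"type":"object","properties":{"steps":{"type":"array","items":{"type":"array","items":{"type":"number"}}},"grip_force":{"type":"number"}},"required":["steps"]}

```bash
mkdir -p pics; python3 - <<'E'
from workcell import env
import cv2,pickle
s=env.get_state(); print(s)
for n in("top","side"):
    c=env.read_camera(n); pickle.dump(c,open(n+".pkl","wb")); cv2.imwrite(f"pics/{n}0.png",c["color"][:,:,::-1])
    print(n,c["R"],c["t"])
E
```

```text
{'clock': 0.0, 'joint_pos': array([1.14736997e+00, 3.14015277e-01, 4.49770004e-02, 1.30361530e+00,
       1.40648222e-05, 1.43117867e+00]), 'qvel': array([-0.00089063,  0.00131027,  0.0018263 ,  0.00110109,  0.00212654,
       -0.00114076]), 'tau': array([-2.17320026e-03, -4.80634332e+01,  2.98530650e+01,  1.95269391e-02,
       -2.02026254e-04, -6.87693444e-06]), 'tcp_pos': array([0.16082271, 0.55154835, 0.24939958]), 'orientation': array([ 4.42203777e-04,  8.00004037e-01,  5.99993899e-01, -8.16608961e-04]), 'wrist_force': array([-0.24767475, -0.20780688,  0.54175899]), 'ft_torque': array([ 0.01949041,  0.04138568, -0.01558231]), 'finger_gap': 0.08583224511927999}
top [[ 0.0910708  -0.99582874  0.00558863]
 [-0.97529297 -0.09032418 -0.20160647]
 [ 0.2012703   0.01290991 -0.97945066]] [-0.0552013   0.55013115  0.81572524]
side [[ 0.75132177 -0.65990198 -0.00670681]
 [-0.33025929 -0.3671744  -0.86954687]
 [ 0.57135313  0.65552448 -0.49380488]] [-0.39663558  0.29067143  0.41963598]
```

View pics/top0.png

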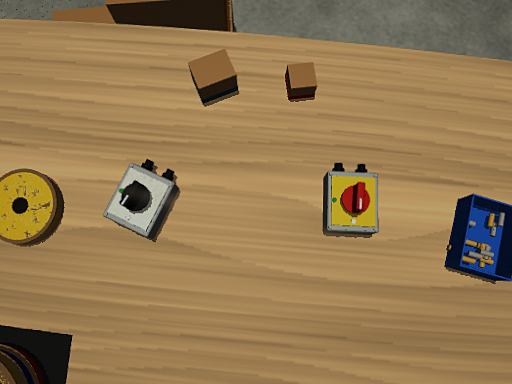

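View pics/side0.png

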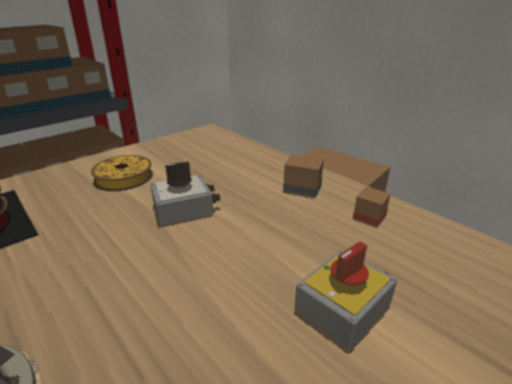

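```bash
python3 - <<'E'
import cv2,pickle,numpy as np
t=pickle.load(open("top.pkl","rb"))["color"][155:245,310:400,::-1]
s=pickle.load(open("side.pkl","rb"))["color"][235:355,285:405,::-1]
cv2.imwrite("pics/z.png",np.hstack([cv2.resize(t,(400,400),interpolation=2),cv2.resize(s,(400,400),interpolation=2)]))
E
```

```text
(no output)
```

View pics/z.png

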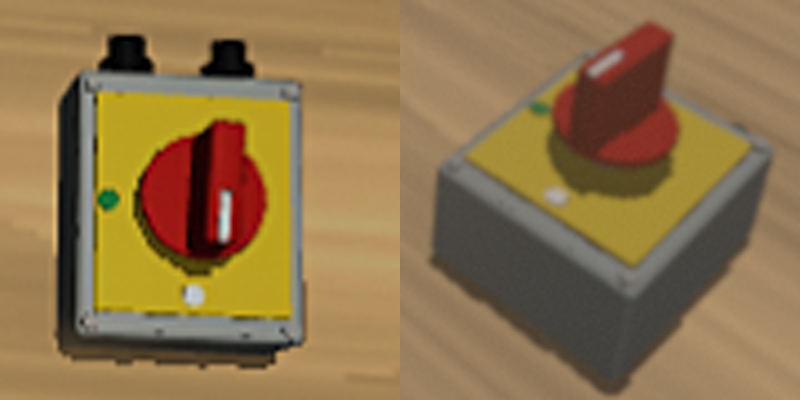

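```bash
cat > h.py <<'E'
import cv2,pickle,numpy as np
def bp(c,px,z):
    n=cv2.undistortPoints(np.array(px,float).reshape(-1,1,2),c["K"],np.array(c["dist"])).reshape(-1,2)
    d=np.c_[n,np.ones(len(n))]@c["R"]; o=-c["R"].T@c["t"]
    return (o+d*((z-o[2])/d[:,2])[:,None])[:,:2]
E
python3 - <<'E'
from h import *
np.set_printoptions(precision=4,suppress=True)
t=pickle.load(open("top.pkl","rb"));s=pickle.load(open("side.pkl","rb"))
T=lambda p:np.array(p)/(400/90)+[310,155]-.4
S=lambda p:np.array(p)/(400/120)+[285,235]-.35
for c,F,d,l,b in((t,T,[(108,200),(194,295)],[(226,192),(222,241)],[(216,121),(243,123),(236,255),(208,255)]),(s,S,[(141,107),(156,196)],[(190,75),(222,54)],[(254,22),(272,32),(198,82),(178,71)])):
    D=bp(c,F(d),.063);L=bp(c,F(l),.125);B=bp(c,F(b),.125)
    print("dots",D.ravel(),np.linalg.norm(D[0]-D[1]));print("line",L.ravel(),np.degrees(np.arctan2(*(L[1]-L[0])[::-1])));print("bar",B.ravel(),B.mean(0), np.degrees(np.arctan2(*(B[2]+B[3]-B[0]-B[1])[::-1])),np.linalg.norm(B[2]+B[3]-B[0]-B[1])/2,np.linalg.norm(B[1]-B[0]))
P=bp(t,T([(97,92),(299,97),(293,318),(95,310)]),.063);print(P.ravel(),P.mean(0))
E
```

```text
dots [ 0.54   -0.1736  0.4983 -0.2167] 0.06000237012232865
line [ 0.5364 -0.2142  0.5144 -0.2133] 177.69681457941812
bar [ 0.5682 -0.2085  0.5684 -0.2207  0.5087 -0.2198  0.5076 -0.2074] [ 0.5382 -0.2141] 179.0827456248754 0.06011024742742974 0.012178549078409354
dots [ 0.5405 -0.1756  0.4972 -0.2185] 0.06092739955770069
line [ 0.5125 -0.217   0.5353 -0.2178] -2.239055965600642
bar [ 0.5664 -0.214   0.5661 -0.224   0.5112 -0.2222  0.5108 -0.2117] [ 0.5386 -0.218 ] 177.86194268089858 0.05525999457365945 0.009969193249368975
[ 0.5921 -0.1655  0.5989 -0.2637  0.4915 -0.2643  0.487  -0.1703] [ 0.5424 -0.216 ]
```

{"api": "carry_out", "payload": {
  "steps": [
    [1, -0.026, 0.045, 0, 0, 0, 0],
    [1, -0.026, 0.045, 0, 0, 0, 0],
    [1, -0.026, 0.045, 0, 0, 0, 0],
    [1, -0.026, 0.045, 0, 0, 0, 0],
    [1, -0.026, 0.045, 0, 0, 0, 0],
    [1, -0.026, 0.045, 0, 0, 0, 0],
    [1, -0.026, 0.045, 0, 0, 0, 0],
    [1, -0.027, 0.047, 0, 0, 0, 0],
    [1, -0.047, 0.024, 0, 0, 0, 0],
    [1, -0.047, 0.024, 0, 0, 0, 0],
    [1, -0.047, 0.024, 0, 0, 0, 0],
    [1, -0.047, 0.024, 0, 0, 0, 0],
    [1, -0.047, 0.024, 0, 0, 0, 0],
    [1, -0.047, 0.024, 0, 0, 0, 0],
    [1, -0.047, 0.024, 0, 0, 0, 0],
    [1, -0.047, 0.024, 0, 0, 0, 0],
    [1, -0.047, 0.024, 0, 0, 0, 0],
    [1, 0, 0, 0.03, 0, 0, -0.125],
    [1, 0, 0, 0.03, 0, 0, -0.125],
    [1, 0, 0, 0, 0, 0, 0]
  ]
}}

```text
clock: 2.6
tcp_pos: [0.537, -0.2157, 0.1874]
orientation: [-0.003, 0.72, 0.694, -0.001]
wrist_force: [0.5, 0.3, -0.3]
finger_gap: 0.0852
```

{"api": "carry_out", "payload": {
  "steps": [
    [1, -0.001, 0.002, 0.02, 0, 0, 0],
    [1, 0, 0, 0.017, 0, 0, 0],
    [1, 0, 0, 0, 0, 0, 0]
  ]
}}

```text
clock: 2.98
tcp_pos: [0.5406, -0.2171, 0.1533]
orientation: [-0.001, 0.719, 0.695, -0.0]
wrist_force: [-0.4, -0.3, -0.5]
finger_gap: 0.0855
```

```bash
python3 - <<'E'
from workcell import env
from h import *
t=env.read_camera("top");s=env.read_camera("side")
cv2.imwrite("pics/z2.png",np.hstack([cv2.resize(t["color"][145:255,300:410,::-1],(400,400),interpolation=2),cv2.resize(s["color"][215:355,275:415,::-1],(400,400),interpolation=2)]))
E
```

```text
(no output)
```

View pics/z2.png

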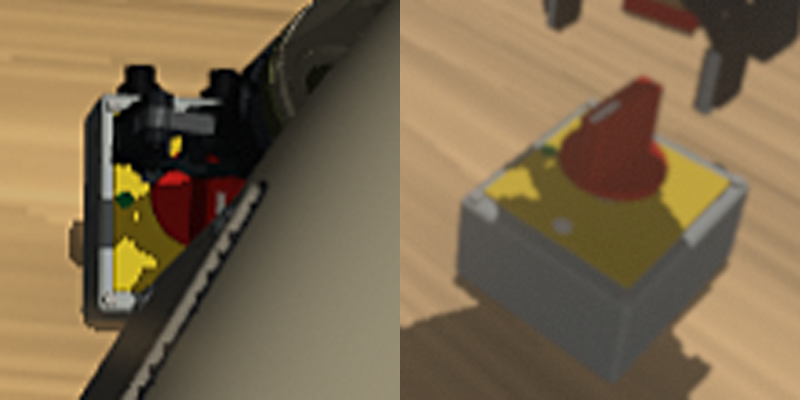

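{"api": "carry_out", "payload": {
  "steps": [
    [1, 0, -0.001, 0.02, 0, 0, 0],
    [1, 0, 0, 0.022, 0, 0, 0],
    [1, 0, 0, 0, 0, 0, 0],
    [-1, 0, 0, 0, 0, 0, 0],
    [-1, 0, 0, 0, 0, 0, 0],
    [-1, 0, 0, 0, 0, 0, 0],
    [-1, 0, 0, 0, 0, 0, 0],
    [-1, 0, 0, 0, 0, 0, 0],
    [-1, 0, 0, 0, 0, 0, 0]
  ],
  "grip_force": 40
}}

```text
clock: 4.2
tcp_pos: [0.5402, -0.217, 0.1115]
orientation: [-0.0, 0.719, 0.695, 0.001]
wrist_force: [1.4, 3.1, 2.7]
finger_gap: 0.0154
```

```bash
python3 -c "
from workcell import env
s=env.get_state();print(s['tcp_pos'],s['wrist_force'],s['ft_torque'],s['finger_gap'],s['joint_pos'])"
```

```text
[ 0.54018692 -0.21702815  0.11150361] [1.40104813 3.08697898 2.67811588] [ 0.77678822 -0.25626807 -0.00305401] 0.015362131458484425 [-0.52045565  0.40250227 -0.17522417  0.99289885  0.00117242 -0.48715579]
```

{"api": "carry_out", "payload": {
  "steps": [
    [-1, 0, 0, 0, 0, 0, 0],
    [-1, 0, 0, 0.0025, 0, 0, 0],
    [-1, 0, 0, 0.0025, 0, 0, 0],
    [-1, 0, 0, 0.0025, 0, 0, 0],
    [-1, 0, 0, 0.0025, 0, 0, 0],
    [-1, 0, 0, 0, 0, 0, 0],
    [-1, 0, 0, 0, 0, 0, 0]
  ],
  "grip_force": 60
}}

```text
clock: 5.08
tcp_pos: [0.5402, -0.2171, 0.1021]
orientation: [0.0, 0.719, 0.695, 0.001]
wrist_force: [-0.1, 5.5, 8.1]
finger_gap: 0.0154
```

```bash
python3 -c "
from workcell import env
s=env.get_state();print(s['tcp_pos'],s['wrist_force'],s['ft_torque'],s['finger_gap'])"
```

```text
[ 0.54021904 -0.21707041  0.10210299] [-0.13080953  5.53742464  8.11717333] [1.16602157 0.06287565 0.02153824] 0.015361807678943134
```

{"api": "carry_out", "payload": {
  "steps": [
    [-1, 0.001, 0, 0.0005, 0, 0, 0],
    [-1, 0, 0, 0, 0, 0, 0.08],
    [-1, 0, 0, 0, 0, 0, 0.08],
    [-1, 0, 0, 0, 0, 0, 0.08],
    [-1, 0, 0, 0, 0, 0, 0.08],
    [-1, 0, 0, 0, 0, 0, 0.08],
    [-1, 0, 0, 0, 0, 0, 0]
  ]
}}

```text
clock: 5.95
tcp_pos: [0.5402, -0.2169, 0.1018]
orientation: [0.001, 0.843, 0.538, 0.0]
wrist_force: [-2.1, 3.4, 8.5]
finger_gap: 0.0153
```

```bash
cat >s.py <<'E'
from workcell import env
import numpy as np
s=env.get_state();q=s['orientation'];print(s['clock'],s['tcp_pos'],s['wrist_force'],s['ft_torque'],s['finger_gap'],"xang",2*np.arctan2(q[2],q[1]),s['joint_pos'][5])
E
python3 s.py
```

```text
5.95 [ 0.54015813 -0.21693548  0.10180601] [-2.12455475  3.4093066   8.50644826] [0.71743939 0.21433933 0.01861631] 0.015260288377680698 xang 1.1361234402457396 -0.08487802827468538
```

{"api": "carry_out", "payload": {
  "steps": [
    [-1, 0.0004, -0.0007, 0, 0, 0, 0.09],
    [-1, 0, 0, 0, 0, 0, 0.09],
    [-1, 0, 0, 0, 0, 0, 0.09],
    [-1, 0, 0, 0, 0, 0, 0.09],
    [-1, 0, 0, 0, 0, 0, 0.09],
    [-1, 0, 0, 0, 0, 0, 0.09],
    [-1, 0, 0, 0, 0, 0, 0.09],
    [-1, 0, 0, 0, 0, 0, 0.09],
    [-1, 0, 0, 0, 0, 0, 0.09],
    [-1, 0, 0, 0, 0, 0, 0.09],
    [-1, 0, 0, 0, 0, 0, 0]
  ]
}}

```text
clock: 7.32
tcp_pos: [0.54, -0.2167, 0.1019]
orientation: [0.001, 0.993, 0.118, 0.001]
wrist_force: [-0.4, 0.9, 8.0]
finger_gap: 0.0152
```

```bash
python3 s.py
```

```text
7.325 [ 0.53995982 -0.21665086  0.10191374] [-0.40974604  0.89283456  8.03158778] [ 0.54211744  0.21880808 -0.07754888] 0.015215566122916968 xang 0.23584617856785967 0.8158081883171604
```

{"api": "carry_out", "payload": {
  "steps": [
    [-1, 0, 0, 0, 0, 0, 0.05],
    [-1, 0, 0, 0, 0, 0, 0.05],
    [-1, 0, 0, 0, 0, 0, 0.05],
    [-1, 0, 0, 0, 0, 0, 0]
  ]
}}

```text
clock: 7.82
tcp_pos: [0.54, -0.2166, 0.1019]
orientation: [0.001, 0.999, 0.043, 0.001]
wrist_force: [-0.5, 2.8, 8.7]
finger_gap: 0.0152
```

```bash
python3 s.py
```

```text
7.825 [ 0.53997899 -0.21661422  0.10192486] [-0.53422531  2.83599511  8.66031076] [ 0.57144722  0.1881758  -0.07772046] 0.015249412397023598 xang 0.08618566783194136 0.9655048382063584
```

Torque is steady, so it's not yet at the stop. I'll continue in small increments.

{"api": "carry_out", "payload": {
  "steps": [
    [-1, 0, 0, 0, 0, 0, 0.03],
    [-1, 0, 0, 0, 0, 0, 0.02],
    [-1, 0, 0, 0, 0, 0, 0]
  ]
}}

```text
clock: 8.2
tcp_pos: [0.54, -0.2166, 0.1019]
orientation: [0.001, 1.0, 0.018, 0.001]
wrist_force: [-0.2, 2.0, 7.8]
finger_gap: 0.0151
```

```bash
python3 s.py
```

```text
8.2 [ 0.53997415 -0.2165599   0.10191461] [-0.16403664  2.01013132  7.84903098] [0.58185943 0.24488876 0.02484512] 0.015063906138792917 xang 0.03666775152717572 1.0150867500230158
```

{"api": "carry_out", "payload": {
  "steps": [
    [-1, 0, 0, 0, 0, 0, 0.02],
    [-1, 0, 0, 0, 0, 0, 0]
  ]
}}

```text
clock: 8.45
tcp_pos: [0.5399, -0.2165, 0.1019]
orientation: [0.001, 1.0, 0.009, 0.001]
wrist_force: [-0.5, 2.9, 8.5]
finger_gap: 0.0152
```

```bash
python3 s.py; python3 - <<'E'
from workcell import env
from h import *
s=env.read_camera("side");t=env.read_camera("top")
cv2.imwrite("pics/z3.png",np.hstack([cv2.resize(t["color"][145:255,300:410,::-1],(400,400),interpolation=2),cv2.resize(s["color"][215:355,275:415,::-1],(400,400),interpolation=2)]))
E
```

```text
8.45 [ 0.53993968 -0.21654962  0.1019004 ] [-0.51350565  2.92991325  8.52452252] [0.59626961 0.18209935 0.39374974] 0.01522404486334569 xang 0.017487469334698278 1.0342983580794762
```

View pics/z3.png

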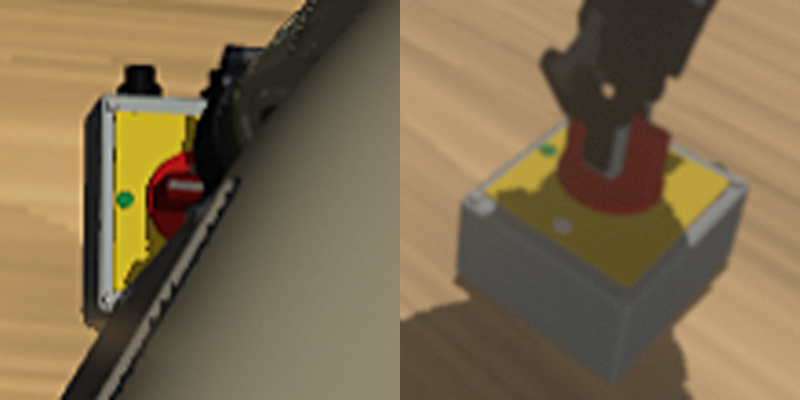

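{"api": "carry_out", "payload": {
  "steps": [
    [-1, 0, 0, -0.003, 0, 0, 0],
    [-1, 0, 0, -0.003, 0, 0, 0],
    [-1, 0, 0, -0.003, 0, 0, 0],
    [-1, 0, 0, 0, 0, 0, 0],
    [0.2, 0, 0, 0, 0, 0, 0],
    [1, 0, 0, 0, 0, 0, 0],
    [1, 0, 0, 0, 0, 0, 0],
    [1, 0, 0, 0, 0, 0, 0],
    [1, 0, 0, 0, 0, 0, 0]
  ]
}}

```text
clock: 9.68
tcp_pos: [0.5394, -0.2159, 0.1097]
orientation: [-0.0, 1.0, 0.008, -0.0]
wrist_force: [0.4, 0.4, -0.5]
finger_gap: 0.0851
```

```bash
python3 s.py
```

```text
9.675 [ 0.53940711 -0.21591773  0.10966415] [ 0.39111635  0.3744936  -0.4577256 ] [ 0.02919607 -0.01807954 -0.03550284] 0.08513389911676479 xang 0.01689600800143187 1.0350198474556225
```

{"api": "carry_out", "payload": {
  "steps": [
    [1, 0, 0, -0.015, 0, 0, 0],
    [1, 0, 0, -0.03, 0, 0, 0],
    [1, 0, 0, -0.04, 0, 0, 0],
    [1, 0, 0, -0.04, 0, 0, 0],
    [1, 0, 0, -0.04, 0, 0, 0],
    [1, 0, -0.04, 0, 0, 0, 0],
    [1, 0, -0.05, 0, 0, 0, 0],
    [1, 0, -0.05, 0, 0, 0, 0],
    [1, 0, -0.05, 0, 0, 0, 0],
    [1, 0, -0.05, 0, 0, 0, 0],
    [1, 0, -0.04, 0, 0, 0, 0],
    [1, 0, 0, 0, 0, 0, 0]
  ]
}}

```text
clock: 11.18
tcp_pos: [0.5344, 0.0665, 0.2761]
orientation: [-0.0, 1.0, 0.011, 0.001]
wrist_force: [0.2, -0.0, -0.0]
finger_gap: 0.0853
```

```bash
python3 s.py; python3 - <<'E'
from workcell import env
from h import *
s=env.read_camera("side");t=env.read_camera("top")
cv2.imwrite("pics/z4.png",np.hstack([cv2.resize(t["color"][155:245,310:400,::-1],(400,400),interpolation=2),cv2.resize(s["color"][235:355,285:405,::-1],(400,400),interpolation=2)]))
E
```

```text
11.175 [0.53444724 0.06653287 0.27610003] [ 0.23329371 -0.03357012 -0.01763578] [-0.0494843   0.00629189  0.06047484] 0.08526412222055567 xang 0.02140531603256705 1.5239617664145606
```

View pics/z4.png

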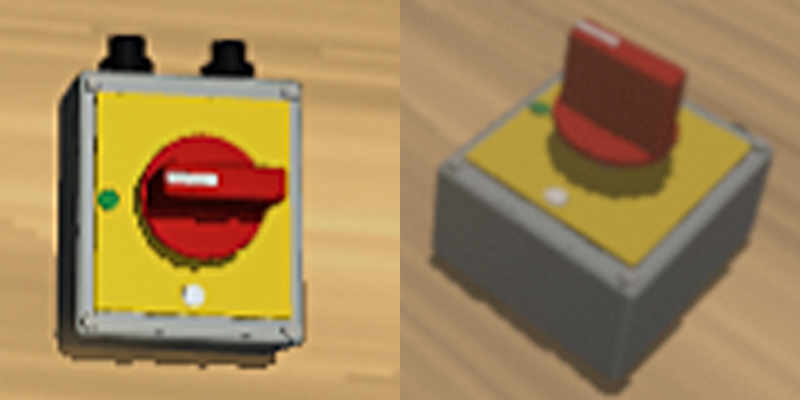

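```bash
python3 -c "
from workcell import env
print(env.hand_in())"
```

```text
the job is handed in; nothing more can be done
None
```

The red isolator is switched on, and I handed the job in at about 11.3 s of the 32 s allowed.

- **Push in:** I gripped the red bar at its centre and pushed it in about 9 mm. The force was about 8 N, which fits the spring.
- **Turn:** I kept it in and turned it clockwise about 1.52 rad, until the torque rose to about 0.4 N m at the end stop. I did not push past that.
- **Release:** I let the knob rise in the grip, opened the jaws and moved away.

**Last checks:**
- The pictures show the white line at the green dot. The disc is back at its original height, so the knob is fully out.
- The wrist force was about 0 N, so the robot is touching nothing.
- I never touched the black isolator, but I took no final picture of it.
- No check failed. There were small disagreements: the two cameras placed the knob about 4 mm apart, and while I was pushing in, the sideways force reached about 5.5 N. I shifted the grip by about 1 mm and the force fell to 1–3 N.

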